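Turn over the status flag of the measured specimen

TASK

Two like flag stands are on the bench, one with a metal specimen on its front tongue and one with a white vial. The specimen has been measured: with the fingertips gently push, without gripping or forcing it, its stand's hinged flag up and right over its pivot until it lies fully down on the rest on the other side, with the bar side up, and come clear of it. Leave the vial's flag as it is, and leave the specimen, the vial and the other things standing where they are.

Things in the scene. Friction and masses are not known exactly. Their poses are not given: they have to be found in the camera images.
- stand_a: fixed flag stand with the metal specimen on its front tongue (85 mm in front of the origin, tongue 50 mm wide). Grey base 130 mm wide (y), 8 mm thick. Origin on the worktop under the middle of the flag's pivot; x along the axle, away from the robot, y left, z up. Rest posts for the flag, 66 mm high, at x = 20, y = +53 mm and y = -53 mm
- pivot_a (a point): middle of the pivot axle of stand a, 68 mm above the worktop, straight above the stand's origin; axes as the stand's. The axle, 8 mm thick, runs along x through two cheeks (6 mm thick, 26 mm wide, tops at z = 79 mm) at x = -12 and +52 mm
- flag_a (a joint): angle of stand a's flag about its axle. 0: level to the left (+y), ring side up; pi/2: upright; pi: level to the right (-y), bar side up; these are its stops. Starts at 0 to 0.25. Stiff hinge: the flag stays at any angle it is left at (0.04 to 0.06 N m turns it, 1 to 2 N at its end). White plate 4 mm thick, x = -3 to 43 mm in the stand's frame, reaching 60 mm from the axle
- tab_a (a point): end of a thumb tab of stand a's flag. Two dark tabs form a bar 84 mm long, 14 mm wide (x), 6 mm thick, centred on the axle 45 mm in front (-x) of the pivot's middle, square to the flag and turning with it. This end points up at joint 0, right (-y) at pi/2 and down at pi; pushing it to the right raises the flag
- tip_a (a point): middle of the free edge of stand a's flag, 60 mm from the axle, at x = 20 mm in the stand's frame
- stand_b: fixed flag stand with the white vial on its front tongue (85 mm in front of the origin, tongue 50 mm wide). Grey base 130 mm wide (y), 8 mm thick. Origin on the worktop under the middle of the flag's pivot; x along the axle, away from the robot, y left, z up. Rest posts for the flag, 66 mm high, at x = 20, y = +53 mm and y = -53 mm
- pivot_b (a point): middle of the pivot axle of stand b, 68 mm above the worktop, straight above the stand's origin; axes as the stand's. The axle, 8 mm thick, runs along x through two cheeks (6 mm thick, 26 mm wide, tops at z = 79 mm) at x = -12 and +52 mm
- flag_b (a joint): angle of stand b's flag about its axle. 0: level to the left (+y), ring side up; pi/2: upright; pi: level to the right (-y), bar side up; these are its stops. Starts at 0 to 0.25. Stiff hinge: the flag stays at any angle it is left at (0.04 to 0.06 N m turns it, 1 to 2 N at its end). White plate 4 mm thick, x = -3 to 43 mm in the stand's frame, reaching 60 mm from the axle
- tab_b (a point): end of a thumb tab of stand b's flag. Two dark tabs form a bar 84 mm long, 14 mm wide (x), 6 mm thick, centred on the axle 45 mm in front (-x) of the pivot's middle, square to the flag and turning with it. This end points up at joint 0, right (-y) at pi/2 and down at pi; pushing it to the right raises the flag
- tip_b (a point): middle of the free edge of stand b's flag, 60 mm from the axle, at x = 20 mm in the stand's frame
- specimen: loose turned metal specimen, a bright cylinder 20 mm across and 23 mm high with a small nipple on top, standing on the tongue of stand a; origin at the centre of its underside
- vial: loose small white bottle with a black screw cap, 22 mm across, 46 mm high, standing on the tongue of stand b; origin at the centre of its underside
- bung: loose black rubber bung, 28 mm across, 20 mm high, behind the stands; origin at the centre of its underside
- dropper: loose black dropper bottle, 21 mm across, 54 mm high, behind the stands; origin at the centre of its underside
- timer: loose white countdown timer, 35 x 64 mm, 57 mm high, behind the stands on the right; origin at the centre of its underside. Farther right a tall fixed white cabinet fills the bench from about y = -0.28 m rightward, beyond x = 0.43 m: arms go round it
Not all that is in view belongs to the job. What is shaped like the vial but orange is not meant. Leave any pink look-alike of the specimen alone.

How it is judged:
By the outcome, as a careful person would: the job done as asked, in the order asked, and still so for the second after the job is handed in, with the robot touching nothing.
It also fails if it takes over 48 s, if anything falls off the work surface, if the arm or the gripper's body presses on something with over 40 N, if the wrist force passes 120 N, or if a joint passes its speed limit or range.

ROBOT

A 6-joint arm with a two-finger parallel gripper is mounted at the origin on a cart in front of the work surface, level with it; the furniture and walls round the work are solid. World frame = base frame: x ahead of the robot, y to its left, z up, the work surface at z = 0. Lengths are in m, angles in rad, forces in N, time in s.
With the tool pointing down it reaches from about 0.2 to 0.875 m from the base axis. Payload 3.4 kg.
Tool frame: the origin (TCP) lies midway between the tips of the shut fingers; the grasp point (between the pads) lies 19 mm behind it; z points along the fingers, y is the line along which they close (so a half turn about z gives the same grasp; the last joint's range is limited). The gripper opens to 94 mm and grips with 3 to 60 N. Pads are 16 mm wide; open, the fingers measure 119 mm over their backs; the gripper's body (75 mm by 177 mm) begins 78 mm behind the grasp point.
Start: joints at [1.068, 0.276, 1.505, -0, 1.361, -0.121], TCP at [0.214, 0.534, 0.205] pointing down, gripper open.
Joint ranges: [-2.89, 2.89], [-0.75, 2.08], [0.22, 2.7], [-1.18, 4.32], [0.11, 2.71], [-2.7, 2.7]. Speed limits (rad/s): [2.57, 2.57, 3.14, 3.14, 3.14, 3.14].

INTERFACE

Orientations are given as a unit quaternion [w, x, y, z].
In Python, from cell import env gives the robot as it stands. Calls block until the motion is done:
- env.move_to(position, orientation): joint-space move of the TCP to a pose.
- env.move_straight(position, feed=0.15, orientation=None, stop_force=None): straight line of the TCP; orientation=None keeps the orientation; feed is the mean speed in m/s. With stop_force (N) it stops when the force on the tool has changed by that much, and returns True; else False.
- env.move_joints(angles): joint-space move.
- env.ungrasp() and env.close(effort=None): open the fingers fully, or close them until they stop; effort is the grip in N (None keeps the last).
- env.dwell(seconds).
- env.inverse_kinematics(position, orientation): joint angles nearest the present ones, or None.
- env.grab_frame(name): name is "side" or "top"; returns the picture (400x640x3 uint8, red, green, blue); there is no depth.
- env.camera_params(name): a dict with "camera_matrix" (3x3 intrinsics, pixels), "cam_to_world" (4x4, takes a point from camera to world coordinates). Camera axes: x right, y down, z forward; pixel columns grow to the right and rows downward; lengths in m; the calibration is good to about 2 mm. A picture is of the moment at which its call begins. camera_params takes no time and is no camera call.
A pose or a line that the arm cannot do raises env.MotionError and nothing moves.
- env.sign_off(): hands the job in; it is judged then, once.
Readings, each from a call of its own:
- env.current_time(): time.
- env.current_joint_pos(): joint angles.
- env.current_joint_vel(): joint speeds.
- env.current_effort(): joint torques, N m.
- env.current_position(): TCP position.
- env.current_ee_rot(): TCP orientation.
- env.current_force(): force on the tool from outside, world axes, zero at the start.
- env.current_moment(): the same for the moment, N m.
- env.current_finger_gap(): finger opening in m.
- env.current_finger_force(): force on a finger pad.
Only numpy, scipy, OpenCV 4.12 (cv2) and the standard library are available. Lean on these libraries where they do the work, as an engineer would, in place of code of your own. Each camera call takes 0.05 s, during which the arm holds its last target. There are 200 camera calls.

## Working session

There is one attempt and no reset: what is moved stays moved. The work goes in short steps, each a Python script; the robot and the scene stay as the last script left them, time stands still between calls to the robot, and variables do not carry over. Pictures are saved under pics/ and viewed, at most 10 in all, crops included, and the job is handed in when it is done.

```bash
mkdir -p pics
python3 - <<'E'
from cell import env
import cv2,numpy as np
for n in("top","side"):
    cv2.imwrite(f"pics/{n}0.png",env.grab_frame(n)[:,:,::-1])
    p=env.camera_params(n);print(n,np.round(p["camera_matrix"],1).tolist(),np.round(p["cam_to_world"],3).tolist())
print(env.current_ee_rot(),env.current_time())
E
```

```text
top [[395.2, 0.0, 322.7], [0.0, 395.2, 198.5], [0.0, 0.0, 1.0]] [[0.006, -0.991, 0.136, 0.446], [-1.0, -0.005, 0.001, 0.041], [-0.001, -0.136, -0.991, 0.921], [0.0, 0.0, 0.0, 1.0]]
side [[429.7, 0.0, 317.7], [0.0, 429.7, 196.3], [0.0, 0.0, 1.0]] [[0.859, -0.324, 0.396, 0.211], [-0.512, -0.549, 0.661, -0.535], [0.003, -0.77, -0.638, 0.65], [0.0, 0.0, 0.0, 1.0]]
[-2.53008501e-04  1.89733906e-01  9.81835224e-01 -7.57528846e-04] 0.1
```

View pics/top0.png

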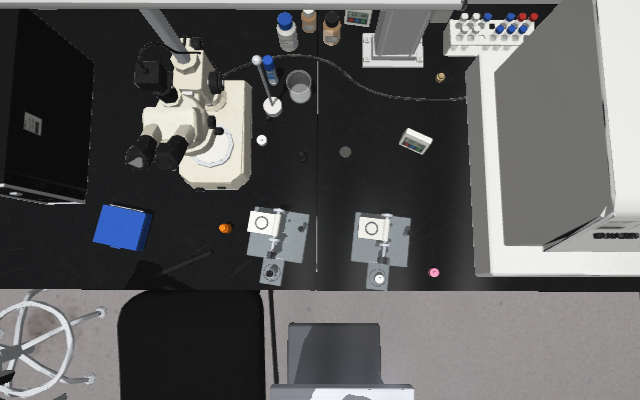

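View pics/side0.png

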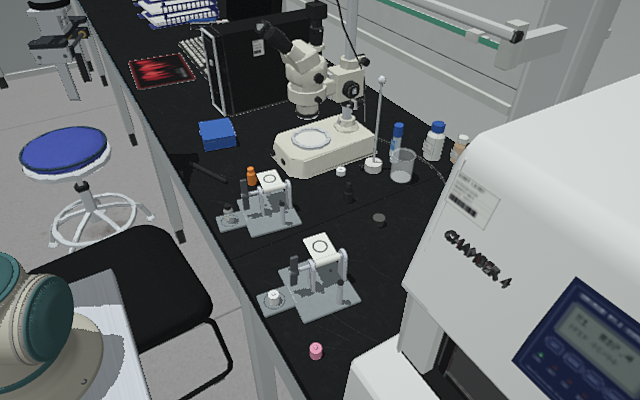

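The top view shows the stands at about (278,235) and (381,240). Candidates for the specimen are the object on the left tongue (270,272), the one on the right tongue (379,280) and the pink look-alike (434,272), which is excluded. I need enlarged crops to tell the first two apart.

Run:
```python
import cv2,numpy as np
t=cv2.imread("pics/top0.png");s=cv2.imread("pics/side0.png")
cv2.imwrite("pics/tc.png",cv2.resize(t[195:295,240:420],None,fx=4.4,fy=4.4,interpolation=cv2.INTER_CUBIC))
a=cv2.resize(s[160:240,210:310],None,fx=4,fy=4,interpolation=cv2.INTER_CUBIC)
b=cv2.resize(s[230:330,250:370],None,fx=4,fy=4,interpolation=cv2.INTER_CUBIC)[:400,:480]
o=np.zeros((400,790,3),np.uint8);o[:320,:310]=a[:, :310];o[:400,310:790]=b
cv2.imwrite("pics/sc.png",o)
```

```text
(no output)
```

View pics/tc.png

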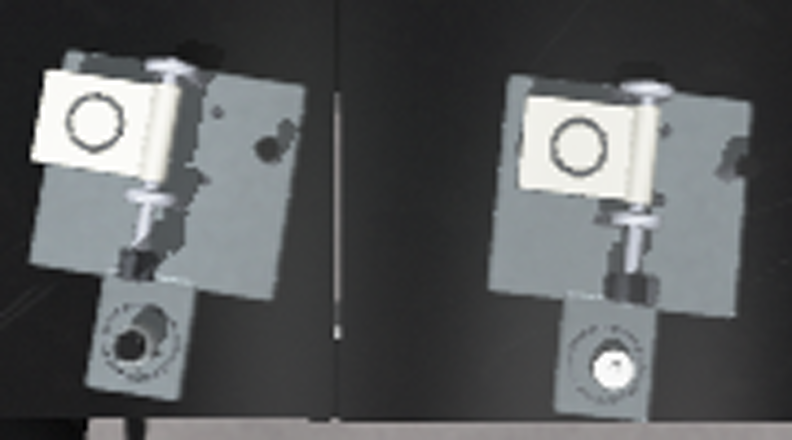

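View pics/sc.png

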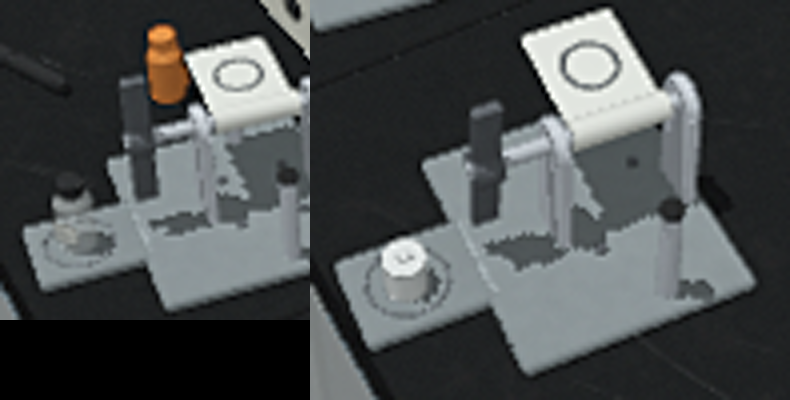

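Right stand's tongue (379,280) carries a bright plain cylinder with a nipple, so it is the specimen and that stand is A. The left tongue (270,272) holds a clear/white bottle with a black cap, so that is the vial on stand B. Next I fit stand A's pose from both views.

```bash
cat > h.py <<'E'
from cell import env
import numpy as np
from scipy.optimize import least_squares
from scipy.spatial.transform import Rotation as R
def proj(n,P):
    c=env.camera_params(n);T=np.linalg.inv(np.array(c["cam_to_world"]))
    q=(T[:3,:3]@np.asarray(P).T).T+T[:3,3];q=q@np.array(c["camera_matrix"]).T
    return q[:,:2]/q[:,2:]
def world(pose,P):
    x,y,a=pose[:3];P=np.atleast_2d(P)
    return np.c_[x+P[:,0]*np.cos(a)-P[:,1]*np.sin(a),y+P[:,0]*np.sin(a)+P[:,1]*np.cos(a),P[:,2]]
def quat(a):   # tool down, tool y along stand x (either sense), nearest wrist
    out=[]
    for s in(1,-1):
        y=s*np.array([np.cos(a),np.sin(a),0]);z=np.array([0,0,-1.]);x=np.cross(y,z)
        q=R.from_matrix(np.c_[x,y,z]).as_quat();out.append(q[[3,0,1,2]])
    return out
E
python3 - <<'E'
from h import *
t=lambda u,v:(240+u/4.4-.4,195+v/4.4-.4)
s=lambda u,v:(250+(u-310)/4-.4,230+v/4-.4)
# params: x,y,yaw,xback,xfront,flag angle
top=[t(508,75),t(752,102),t(737,318),t(488,290),t(597,362),t(645,88),t(634,218),t(519,190),t(530,97)]
side=[s(408,283),s(487,103),s(557,117),s(680,75),s(755,285),s(530,374),s(522,35),s(613,8)]
def pts(p):
    b,f,th=p[3:];c,d=np.cos(th),np.sin(th)
    tip=lambda x:[x,.06*c-.002*d,.068+.06*d+.002*c]
    T=[[b,.065,.008],[b,-.065,.008],[f,-.065,.008],[f,.065,.008],[-.085,0,.008],[.052,0,.079],[-.012,0,.079],tip(-.003),tip(.043)]
    S=[[-.085,0,.008],[-.045,-.042*d,.068+.042*c],[-.012,0,.079],[.052,0,.079],[b,-.065,.008],[f,-.065,.008],tip(-.003),tip(.043)]
    return T,S
def res(p):
    T,S=pts(p)
    return np.r_[(proj("top",world(p,T))-top).ravel(),(proj("side",world(p,S))-side).ravel()]
r=least_squares(res,[.4,-.1,-.1,.06,-.06,.1],loss="soft_l1",x_scale=[.1,.1,.1,.1,.1,.1])
print(np.round(r.x,4),np.round(res(r.x).reshape(-1,2),1).tolist())
np.save("pose.npy",r.x)
p=r.x
for q in quat(p[2]): print(q,env.inverse_kinematics(world(p,[-.045,.05,.15])[0],q))
E
```

```text
[ 0.476  -0.0907 -0.1049  0.058  -0.0542  0.0868] [[-0.2, 0.3], [0.2, 0.3], [-0.4, 0.0], [-0.5, 0.0], [1.8, 0.5], [1.3, 0.0], [1.1, 0.4], [-0.5, -0.5], [-0.9, -0.8], [0.4, -0.9], [0.1, 0.4], [-0.4, 1.6], [1.1, 1.1], [0.1, -1.6], [-0.3, -1.7], [-0.2, 0.2], [-0.8, -0.2]]
[0.         0.74320643 0.66906218 0.        ] [-2.42007530e-01  1.10972193e-01  1.86718400e+00 -4.44089210e-16
  1.16343646e+00 -1.37103637e-01]
[ 0.         -0.66906218  0.74320643  0.        ] None
```

Fit is good: residuals about 1 px and flag at 0.09 rad. Now I push the tab round to about 120°.

```bash
cat >> h.py <<'E'
def corner(x,th,r,off,axis,side):
    """TCP (stand frame) so the tip's lower corner on 'side' (-1 right, +1 left) touches the face at radius r."""
    c,s=np.cos(th),np.sin(th)
    d,n=((-s,c),(c,s)) if axis=="tab" else ((c,s),(s,-c))
    return [x,r*d[0]+off*n[0]-side*.008,.068+r*d[1]+off*n[1]]
E
python3 - <<'E'
from h import *
p=np.load("pose.npy");q=quat(p[2])[0]
W=lambda P:world(p,P)[0]
env.close(10)
env.move_to(W([-.045,.045,.20]),q)
env.move_straight(W([-.045,.045,.100]),feed=.15)
env.move_straight(W(corner(-.045,.0,.032,.008,"tab",-1)),feed=.1)
for th in np.radians([15,30,45,60,75,90]):
    hit=env.move_straight(W(corner(-.045,th,.032,.003,"tab",-1)),feed=.05,stop_force=8)
    print(round(np.degrees(th)),hit,np.round(env.current_force(),1),env.current_time())
    if hit:break
if not hit:
  for th in np.radians([105,120]):
    y=corner(-.045,th,.024,.003,"tab",1)
    hit=env.move_straight(W(y),feed=.05,stop_force=8)
    print(round(np.degrees(th)),hit,np.round(env.current_force(),1),env.current_time())
    if hit:break
import cv2
a=env.grab_frame("top")[190:290,310:450];b=env.grab_frame("side")[190:340,220:400]
cv2.imwrite("pics/m1.png",np.hstack([cv2.resize(a,(400,286)),cv2.resize(b,(343,286))])[:,:,::-1])
E
```

```text
15 False [ 0.4 -0.1 -0.4] 5.3917
30 False [ 0.4 -0.1 -0.4] 5.7083
45 False [1.  0.8 0. ] 6.025
60 False [ 0.  -0.5 -0.4] 6.3417
75 False [-0.2 -0.2  0.7] 6.6583
90 False [ 0.1 -0.4  0.3] 6.975
105 False [ 0.8 -0.3 -0.1] 7.325
120 False [ 0.5 -0.6  1.3] 7.6
```

View pics/m1.png

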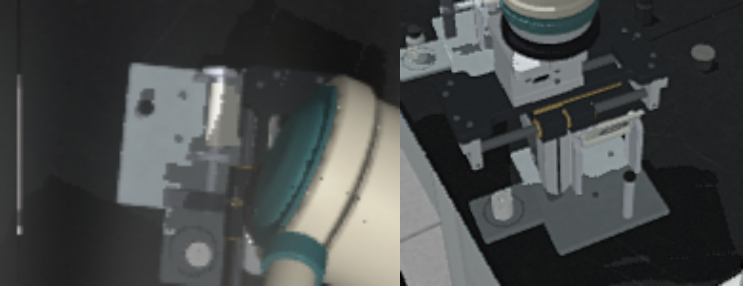

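The flag is up past vertical in the view (pale plate near crop (220,110), edge leaning right), and the specimen is still standing at (198,253). Next I push the plate from the left, over and down.

Run:
```python
from h import *
p=np.load("pose.npy");q=quat(p[2])[0]
W=lambda P:world(p,P)[0]
c=corner(-.045,np.radians(120),.024,.003,"tab",1)
env.move_straight(W([c[0],c[1],.165]),feed=.12)
env.move_straight(W([.02,.045,.165]),feed=.2)
env.move_straight(W([.02,.045,.108]),feed=.12)
for th in np.radians([85,100,115,130,145,158,168,175,180]):
    hit=env.move_straight(W(corner(.02,th,.048,.002,"flag",-1)),feed=.05,stop_force=8)
    print(round(np.degrees(th)),hit,np.round(env.current_force(),1),env.current_time())
    if hit:break
c=corner(.02,np.pi,.048,.002,"flag",-1);c[2]-=.006
if not hit: print(env.move_straight(W(c),feed=.015,stop_force=5),np.round(env.current_force(),1))
print(c,env.current_position())
x=env.current_position()
env.move_straight([x[0],x[1],.16],feed=.12)
env.move_to(W([-.03,.30,.22]),q)
import cv2
a=env.grab_frame("top")[190:290,240:440];b=env.grab_frame("side")[160:340,210:390]
cv2.imwrite("pics/m2.png",np.hstack([cv2.resize(a,(480,300)),cv2.resize(b,(300,300))])[:,:,::-1]);print(env.current_time())
```

```text
85 False [-0.4 -0.2 -0.5] 10.7917
100 False [0.3 0.6 0.8] 11.1917
115 False [-0.6 -0.   0.3] 11.5917
130 False [1.3 0.4 0.4] 11.9917
145 False [-0.3  0.1 -0.1] 12.3917
158 False [ 0.3 -0.1  0. ] 12.7583
168 False [ 0.4 -0.2  0.2] 13.075
175 False [-0.5 -0.6 -1. ] 13.3417
180 False [-0.1  0.5  1.8] 13.5917
True [-0.5  0.7  4.2]
[0.02, np.float64(-0.04), np.float64(0.064)] [ 0.4922823  -0.1327448   0.07017893]
16.1167
```

View pics/m2.png

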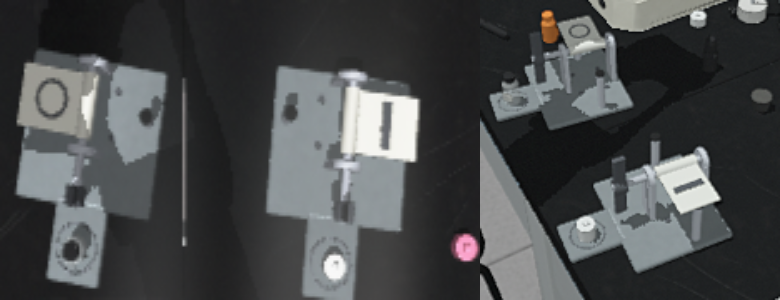

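The flag of stand A now lies on the right rest, bar side up (crop (388,125)). The final press met firm resistance at z = 70.2 mm, which is the level stop. The specimen (335,265), the vial (70,250) and flag B (50,98, ring up) are in place, and the gripper is clear.

```bash
python3 -c "
from cell import env
print(env.sign_off())"
```

```text
the job is handed in; nothing more can be done
None
```

The specimen stand's flag was pushed over its pivot and lies fully down on the right rest with the bar side up; the vial's flag, specimen and vial look undisturbed in the last pictures, the gripper is clear, and the job is handed in at about 16 s.

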